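# Gather needle holders in the lip corner of the counting tray

### The job

Take the small roll of paper tape out of the counting tray and lay it flat on the trolley top beside the larger tape roll, within a hand's breadth of it. Then take the tray by its upright black grip, raise that end and tilt the tray until all four loose needle holders have slid into the corner with the pouring lip, without spilling any (the lip corner may stay on the trolley). Finish while still holding the tray by the grip, tilted and still, with the holders gathered in that corner, without putting it down or letting go. Leave the larger roll and everything else where they are.

Things in the scene. Friction and masses are not known exactly. Their poses are not given: they have to be found in the camera images.
- tray: Square aluminium counting tray, 168 mm outside, 160 inside, walls 4 mm thick, 40 high, about 0.35 kg; polished slippery floor, top 6 mm above the underside. Origin: centre of the underside, z up. x runs along a DIAGONAL from the lip corner (x = -119 mm, towards the robot) to the grip corner (x = +119, away from it); side corners at y = +119 and -119. Parts slide at about 0.2 rad of tilt.
- tray_grip (a point): Middle of the tray's grip: an upright black plate on the corner opposite the lip, 12 mm thick (along the tray's y), 44 mm wide (along its x), top 84 mm above the tray's underside. The point is 66 mm above the underside, inside the plate, over the corner. Pinch it across its thickness from above; the walls beside it are 40 mm high.
- tray_lip (a point): Outer bottom edge of the lip corner (tray x = -119 mm, z = 0), on which the tray can pivot. Here the last 30 mm of both walls are only 32 mm high and a small lip sticks out 18 mm. For parts to slide on along the walls into the corner a tilt of about 0.45 rad or more is needed.
- small_tape: Small roll of white paper tape lying flat in the tray, between the tray's middle and the lip corner: 38 mm across, 12 mm high, 20 g, collides as a solid disc. Origin: centre of its underside, z up. At the start the tray's floor is free for fingers on either side of it along the tray's y axis.
- large_tape: Larger roll of white paper tape lying on the trolley to the right of the tray: 48 mm across, 25 mm high. Origin: centre of its underside. It is not to be shifted (more than 30 mm).
- bottle_green: Green and white plastic bottle, 64 mm across, 160 mm tall, standing loose at the back of the trolley to the right. Origin: centre of its underside. Bystander, to be left alone.
- holder_1_mid (a point): Needle holder 1 of 4: beige plastic barrel with a 31 mm flange at one end and a nub at the other, 54 mm long, 12 g; tops over beyond about 0.6 rad. At the start it stands on its flange in the grip half of the tray. The point is on its axis, 25 mm from the flange's face; z runs along the axis from flange to nub.
- holder_2_mid (a point): Needle holder 2 of 4: beige plastic barrel with a 31 mm flange at one end and a nub at the other, 54 mm long, 12 g; tops over beyond about 0.6 rad. At the start it stands on its flange in the grip half of the tray. The point is on its axis, 25 mm from the flange's face; z runs along the axis from flange to nub.
- holder_3_mid (a point): Needle holder 3 of 4: beige plastic barrel with a 31 mm flange at one end and a nub at the other, 54 mm long, 12 g; tops over beyond about 0.6 rad. At the start it stands on its flange in one of the tray's two side corners. The point is on its axis, 25 mm from the flange's face; z runs along the axis from flange to nub.
- holder_4_mid (a point): Needle holder 4 of 4: beige plastic barrel with a 31 mm flange at one end and a nub at the other, 54 mm long, 12 g; tops over beyond about 0.6 rad. At the start it stands on its flange in one of the tray's two side corners. The point is on its axis, 25 mm from the flange's face; z runs along the axis from flange to nub.
Not all that is in view belongs to the job. What is shaped like the small_tape but red is not meant.

How it is judged:
By the outcome, as a careful person would: the job done as asked, in the order asked, and still so for the second after the job is handed in, while the arm keeps its last pose, push and grip.
It also fails if it takes over 58 s, if anything falls off the work surface, if the arm or the gripper's body presses on something with over 40 N, if the wrist force passes 120 N, or if a joint passes its speed limit or range.

### The arm

A 6-joint arm with a two-finger parallel gripper is mounted at the origin on a cart in front of the work surface, level with it; the furniture and walls round the work are solid. World frame = base frame: x ahead of the robot, y to its left, z up, the work surface at z = 0. Lengths are in mm, angles in rad, forces in N, time in s.
With the tool pointing down it reaches from about 300 to 850 mm from the base axis. Payload 4.2 kg.
Tool frame: the origin (TCP) lies at the very end of the fingers, on their centre line; the grasp point (between the pads) lies 19 mm behind it (ctrl.grip_point_offset is the distance from the TCP to the grasp point, in mm); z points along the fingers, y is the direction in which the jaws open and shut (so a half turn about z gives the same grasp; the last joint's range is limited). The gripper opens to 91 mm and grips with 3 to 60 N. Pads are 32 mm wide; open, the fingers measure 118 mm over their backs; the gripper's body (76 mm by 178 mm) begins 60 mm behind the grasp point.
Start: joints at [-1.15, 0.32, 1.565, -0, 1.257, -0.02], TCP at [245.337, -520.053, 189.076] pointing down, gripper open.
Joint ranges: [-3.11, 3.11], [-0.84, 2.01], [0.21, 2.61], [-1.34, 4.49], [0.05, 2.63], [-2.56, 2.56]. Speed limits (rad/s): [2.57, 2.57, 3.14, 3.14, 3.14, 3.14].

### API

Orientations are given as a unit quaternion [w, x, y, z].
In Python, from bench import ctrl, optics gives the robot as it stands.
- The arm moves only by the tool carry_out, never from a script. Its argument "motion" is a list of rows, each a list of 3 entries, a list of its own where there are three numbers: the shift along the tool's x, y, z in m, then the turn, a rotation vector about the tool's x, y, z in rad, then the gripper command: -1 is fully open, 1 is shut, values between are in proportion. A call has 1 to 20 rows; each row shifts and turns the commanded pose from where the row before left it, along the tool's axes as they then stand; what a row does not reach is not made up. A row lasts 1/8 s, in which the tool goes at most 62.5 mm and 10.7 degrees, less where a joint would pass 70% of its speed; a pose out of reach is approached as far as the arm can. A call with a gripper value outside its range is refused whole. The fingers move at their own pace and stop on an object; "squeeze" is the grip in N (left out, the last holds). Time passes only in rows, so rows that do not move let the fingers close. It gives the time, the measured TCP pose, the force and the opening at its end, in the units of the state.
- ctrl.sense(): the state, without advancing time (a new reading comes with each control period).
- optics.get_image(name): name is "side" or "top"; returns the picture (480x640x3 uint8, red, green, blue); there is no depth.
- optics.camera_model(name): a dict with "mtx" (3x3 intrinsics, pixels), "rvec" (rotation vector, rad) and "tvec" (3), from world to camera coordinates, as OpenCV has them. Camera axes: x right, y down, z forward; pixel columns grow to the right and rows downward; lengths in mm; the calibration is good to about 2 mm. A picture is of the moment at which its call begins. camera_model takes no time and is no camera call.
- ctrl.finish_job(): hands the job in, once; it reports no verdict.
The state is a dict: "clock": time; "q": joint angles; "joint_vel": joint speeds; "joint_torque": joint torques, N m; "eef_pos": TCP position; "tool_rot": TCP orientation; "contact_force": force on the tool from outside, world axes, zero at the start; "ft_torque": the same for the moment, N m; "opening": opening from 0.0 (shut) to 1.0 (fully open).
Only numpy, scipy, OpenCV 4.12 (cv2) and the standard library are available. Lean on these libraries where they do the work, as an engineer would, in place of code of your own. Each camera call takes 0.05 s, during which the arm holds its last target.

## Working session

There is one attempt and no reset: what is moved stays moved. The work goes in short steps, Python scripts to look and compute and a tool call to move; the robot and the scene stay as the last step left them, time stands still between calls to the robot, and variables do not carry over. Pictures are saved under pics/ and viewed, and the job is handed in when it is done.

Besides the shell and the picture viewer there is one more tool, called as a command line: name --argument value ..., lists and objects as JSON in quotes. carry_out: Moves the arm, as the interface text tells. Its arguments: {"type":"object","properties":{"motion":{"type":"array","items":{"type":"array"}},"squeeze":{"type":"number"}},"required":["motion"]}

```bash
ls; mkdir -p pics; python3 - <<'E'
from bench import ctrl, optics
import cv2
for n in ("side","top"):
    im=optics.get_image(n); cv2.imwrite(f"pics/{n}0.png",im[:,:,::-1])
    print(n,optics.camera_model(n))
print(ctrl.sense(), ctrl.grip_point_offset)
E
```

```text
pics
side {'mtx': array([[542.47588281,   0.        , 319.13651453],
       [  0.        , 542.47588281, 230.47835769],
       [  0.        ,   0.        ,   1.        ]]), 'rvec': array([ 2.26363483, -0.12120241,  0.08448916]), 'tvec': array([-529.27410592,  202.07560028,  786.33426949])}
top {'mtx': array([[599.77970711,   0.        , 330.34857324],
       [  0.        , 599.77970711, 240.31526017],
       [  0.        ,   0.        ,   1.        ]]), 'rvec': array([ 2.17600323, -2.03894027,  0.2200054 ]), 'tvec': array([139.21879094, 552.95783588, 946.04060649])}
{'clock': 0.1, 'q': array([-1.14999400e+00,  3.20216535e-01,  1.56554328e+00,  8.44798512e-06,
        1.25739545e+00, -1.99957309e-02]), 'joint_vel': array([ 0.0019838 , -0.00253614, -0.00404801, -0.00044797,  0.00079107,
       -0.00205129]), 'joint_torque': array([ 5.52512902e-04, -4.13330984e+01, -2.32509720e+01,  7.29211816e-02,
        4.22572915e-02, -3.84468308e-05]), 'eef_pos': array([ 245.13733266, -519.59045089,  188.3162928 ]), 'tool_rot': array([-7.66464747e-04,  9.75810279e-01,  2.18617676e-01, -1.51592671e-04]), 'contact_force': array([-0.01193531, -0.40239666,  0.21556951]), 'ft_torque': array([-0.03883108, -0.03732361, -0.00976923]), 'opening': 0.9999147509968408} 18.8
```

View pics/side0.png

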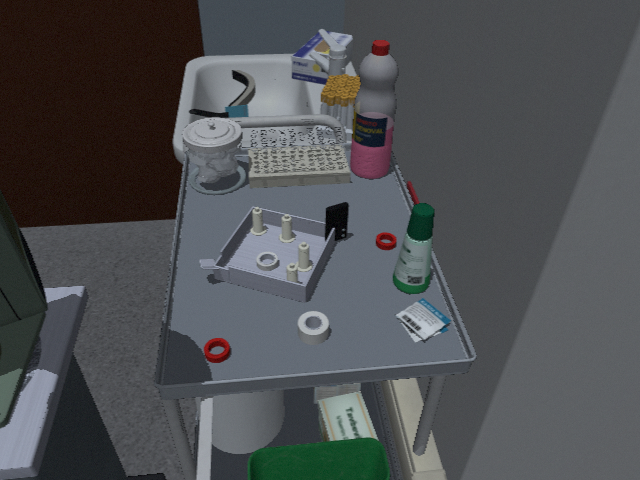

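View pics/top0.png

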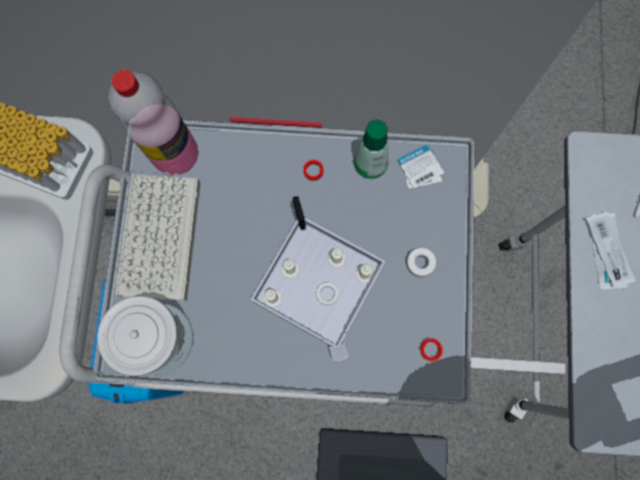

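```bash
python3 - <<'E'
import cv2
a=cv2.imread("pics/side0.png")[195:350,190:450]; cv2.imwrite("pics/side0c.png",cv2.resize(a,None,fx=3,fy=3,interpolation=cv2.INTER_CUBIC))
a=cv2.imread("pics/top0.png")[180:370,240:450]; cv2.imwrite("pics/top0c.png",cv2.resize(a,None,fx=3,fy=3,interpolation=cv2.INTER_CUBIC))
E
cat > h.py <<'E'
import numpy as np, cv2
from bench import ctrl, optics
from scipy.spatial.transform import Rotation as R
def cam(n):
    m=optics.camera_model(n); return m["mtx"],cv2.Rodrigues(m["rvec"])[0],m["tvec"]
def ray(n,u,v):
    K,Rm,t=cam(n); d=Rm.T@np.linalg.solve(K,[u,v,1]); return -Rm.T@t,d
def atz(n,u,v,z):
    c,d=ray(n,u,v); return c+d*(z-c[2])/d[2]
def proj(n,p):
    m=optics.camera_model(n); return cv2.projectPoints(np.float64(p).reshape(-1,1,3),m["rvec"],m["tvec"],m["mtx"],None)[0].reshape(-1,2)
def tri(us,ut):
    A=[];b=[]
    for n,u in(("side",us),("top",ut)):
        c,d=ray(n,*u); d/=np.linalg.norm(d); P=np.eye(3)-np.outer(d,d); A.append(P);b.append(P@c)
    return np.linalg.lstsq(np.vstack(A),np.hstack(b),rcond=None)[0]
def rot(q): return R.from_quat(np.roll(q,-1))
def snap(tag,boxes={}):
    for n in("side","top"):
        im=optics.get_image(n)[:,:,::-1]; cv2.imwrite(f"pics/{n}{tag}.png",im)
        if n in boxes:
            x0,y0,x1,y1,f=boxes[n]; cv2.imwrite(f"pics/{n}{tag}c.png",cv2.resize(im[y0:y1,x0:x1],None,fx=f,fy=f,interpolation=cv2.INTER_CUBIC))
E
```

```text
(no output)
```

View pics/side0c.png

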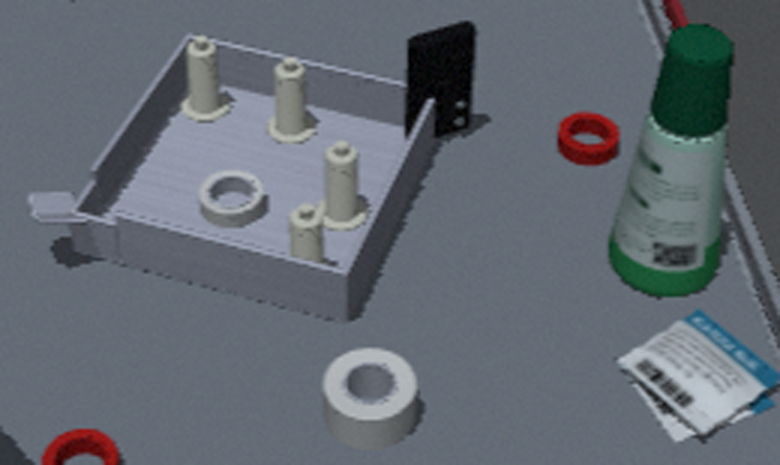

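View pics/top0c.png

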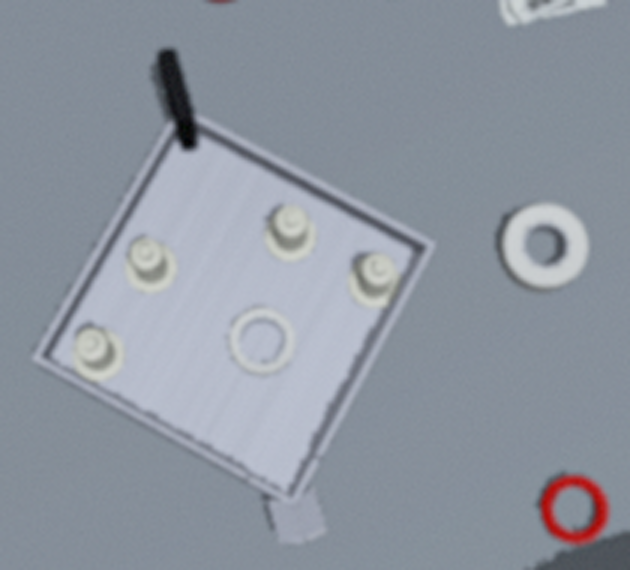

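```bash
python3 - <<'E'
from h import *
np.set_printoptions(precision=1,suppress=True)
f=lambda x,y:(240+(x+.5)/3-.5,180+(y+.5)/3-.5)
g=lambda x,y:(190+(x+.5)/3-.5,195+(y+.5)/3-.5)
for name,t,s,z in [("right corner",(432,243),(348,270),40),("left corner",(37,357),(189,37),40),("tape",(262,341),(233,191),18),("large",(545,245),(370,383),25),
  ("h1top",(148,252),(291,62),60),("h2top",(291,217),(342,148),60),("h3",(377,266),(307,210),60),("h4",(92,342),(201,42),60),("griptop",(168,52),None,84),("gripfoot",(190,146),None,84),("lip",(291,498),None,32),
  ("griptopmid",None,(441,32),84),("grip top R",None,(473,24),84),("grip top L",None,(409,41),84)]:
    if t: print(name,"top",atz("top",*f(*t),z),end=" ")
    if s: print(name, "side",atz("side",*g(*s),z),end="")
    print("tri",tri(g(*s),f(*t)) if s and t else "")
E
```

```text
right corner top [517.4  82.6  40. ] right corner side [520.   83.2  40. ]tri [518.7  82.7  40.1]
left corner top [438.7 299.2  40. ] left corner side [439.6 298.1  40. ]tri [439.2 299.4  38.9]
tape top [458.4 175.   18. ] tape side [461.3 175.6  18. ]tri [459.9 175.1  18.1]
large top [523.2  16.7  25. ] large side [524.8  16.2  25. ]tri [524.2  16.6  24.3]
h1top top [498.4 240.7  60. ] h1top side [500.8 241.3  60. ]tri [499.6 240.8  60.1]
h2top top [523.2 163.1  60. ] h2top side [524. 160.  60.]tri [524.  163.1  57.3]
h3 top [498.8 114.   60. ] h3 side [500.2 111.   60. ]tri [499.9 113.9  57.1]
h4 top [446.7 267.3  60. ] h4 side [447.4 266.   60. ]tri [447.1 267.4  58.9]
griptop top [606.7 236.6  84. ] tri 
gripfoot top [554.4 220.6  84. ] tri 
lip top [370.9 153.1  32. ] tri 
griptopmid side [589.9 231.5  84. ]tri 
grip top R side [610.2 237.7  84. ]tri 
grip top L side [569.8 224.5  84. ]tri
```

```bash
cat >> h.py <<'E'
np.set_printoptions(precision=4,suppress=True)
def to(target,yaw=None):
    s=ctrl.sense(); r=rot(s["tool_rot"]); x=r.apply([1,0,0]); z=r.apply([0,0,1])
    print("t",s["clock"],"pos",s["eef_pos"],"yaw",np.arctan2(x[1],x[0]),"z",z,"F",s["contact_force"],"op",s["opening"],"q",s["q"])
    if yaw is not None: print("turn z tool",np.arctan2(x[1],x[0])-yaw); r=R.from_matrix(np.array([[np.cos(yaw),np.sin(yaw),0],[np.sin(yaw),-np.cos(yaw),0],[0,0,-1.]]).T)
    d=np.array(target)-s["eef_pos"]; print("shift tool m",r.inv().apply(d)/1000,"world",d)
E
python3 - <<'E'
from h import *
to([459.5,175,120],0.349)
E
```

```text
t 0.1 pos [ 245.1373 -519.5905  188.3163] yaw 0.44079541632349023 z [-0.0006  0.0014 -1.    ] F [-0.0119 -0.4024  0.2156] op 0.9999147509968408 q [-1.15    0.3202  1.5655  0.      1.2574 -0.02  ]
turn z tool 0.09179541632349025
shift tool m [ 0.439  -0.5794  0.0683] world [214.3627 694.5905 -68.3163]
```

carry_out --motion '[[[0, 0, 0], [0, 0, 0.092], -0.3], [[0.027, -0.036, 0], [0, 0, 0], -0.3], [[0.028, -0.037, 0], [0, 0, 0], -0.3], [[0.028, -0.037, 0], [0, 0, 0], -0.3], [[0.028, -0.037, 0], [0, 0, 0], -0.3], [[0.028, -0.037, 0], [0, 0, 0], -0.3], [[0.028, -0.037, 0], [0, 0, 0], -0.3], [[0.028, -0.037, 0], [0, 0, 0], -0.3], [[0.028, -0.037, 0], [0, 0, 0], -0.3], [[0.028, -0.037, 0.01], [0, 0, 0], -0.3], [[0.028, -0.037, 0.01], [0, 0, 0], -0.3], [[0.028, -0.037, 0.01], [0, 0, 0], -0.3], [[0.028, -0.037, 0.01], [0, 0, 0], -0.3], [[0.028, -0.037, 0.01], [0, 0, 0], -0.3], [[0.028, -0.037, 0.01], [0, 0, 0], -0.3], [[0.028, -0.037, 0.008], [0, 0, 0], -0.3], [[0.02, -0.025, 0], [0, 0, 0], -0.3], [[0, 0, 0], [0, 0, 0], -0.3]]'

```text
clock: 2.35
eef_pos: [460.3, 175.7, 120.4]
tool_rot: [0.0, 0.985, 0.175, -0.0]
contact_force: [-0.7, -1.0, -0.0]
opening: 0.651
```

```bash
python3 - <<'E'
from h import *
to([459.5,175,9],0.349)
snap("1",{"side":(190,100,450,350,3),"top":(240,180,450,370,3)})
E
```

```text
t 2.35 pos [460.2585 175.6771 120.4414] yaw 0.35180377906714433 z [-0.0006 -0.0002 -1.    ] F [-0.6912 -0.9577 -0.0203] op 0.6507200781036641 q [ 0.3413  0.2491  1.8526 -0.      1.0406  1.5603]
turn z tool 0.002803779067144352
shift tool m [-0.0009  0.0004  0.1114] world [  -0.7585   -0.6771 -111.4414]
```

View pics/side1c.png

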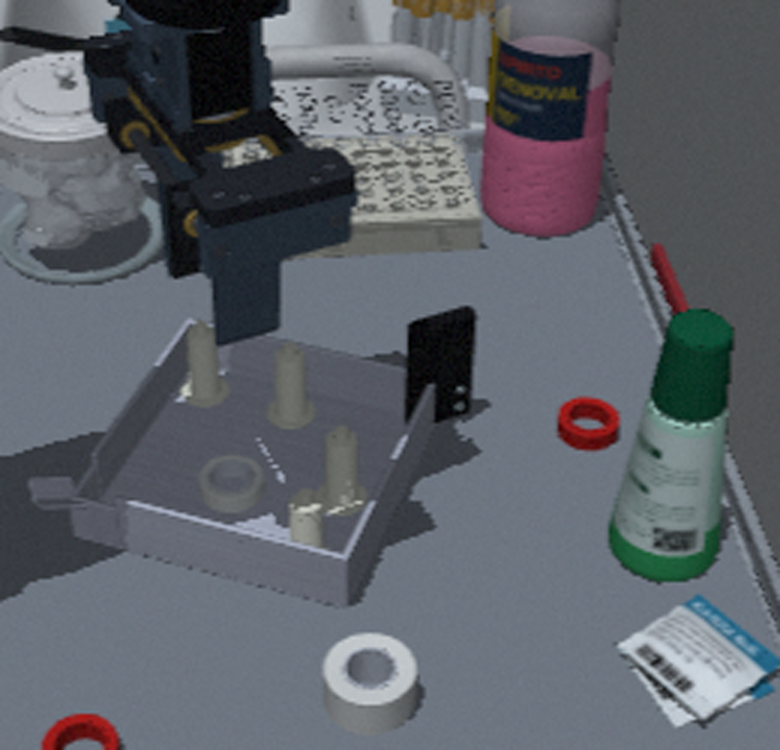

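View pics/top1c.png

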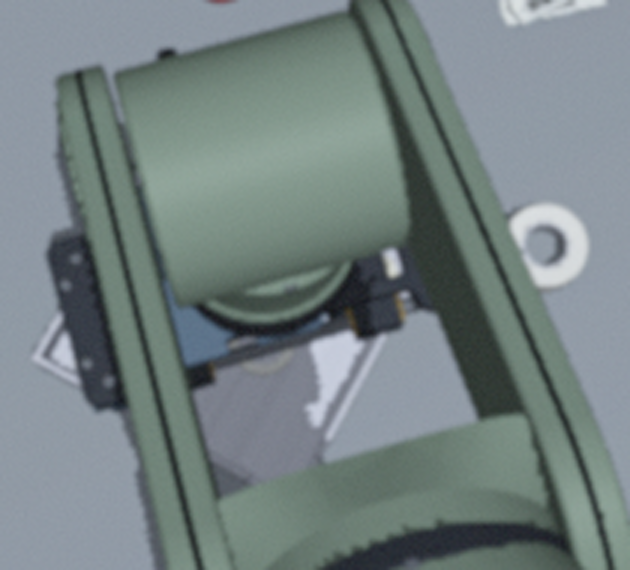

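```bash
python3 - <<'E'
from h import *
s=ctrl.sense(); r=rot(s["tool_rot"])
for h in (0,40,60,70,79):
  for x in(-16,16,38):
    p=proj("side",s["eef_pos"]+r.apply([x,43.5,-h]))[0]; print(h,x,(p-[190,100])*3)
E
```

```text
0 -16 [223.9818 393.6358]
0 16 [279.9687 377.1865]
0 38 [317.6074 366.1279]
40 -16 [220.6113 333.2099]
40 16 [278.3508 317.0835]
40 38 [317.1413 306.2495]
60 -16 [218.8466 301.5743]
60 16 [277.5044 285.6367]
60 38 [316.8976 274.9333]
70 -16 [217.9434 285.3812]
70 16 [277.0712 269.5453]
70 38 [316.7729 258.9122]
79 -16 [217.1182 270.5868]
79 16 [276.6756 254.847 ]
79 38 [316.659  244.2802]
```

```bash
python3 - <<'E'
from h import *
im=cv2.imread("pics/side1.png"); im=cv2.resize(im[100:260,180:340],None,fx=5,fy=5,interpolation=cv2.INTER_CUBIC)
im=cv2.convertScaleAbs(im,alpha=2,beta=20)
s=ctrl.sense(); r=rot(s["tool_rot"])
for y,c in((30,(0,0,255)),(43.5,(0,255,0)),(-30,(255,0,0)),(-43.5,(255,255,0))):
  P=[s["eef_pos"]+r.apply([x,y,-h]) for x,h in((-16,0),(16,0),(16,79),(-16,79))]
  p=((proj("side",P)-[180,100])*5).astype(int); cv2.polylines(im,[p.reshape(-1,1,2)],True,c,1)
cv2.imwrite("pics/chk.png",im[:600])
E
```

```text
(no output)
```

View pics/chk.png

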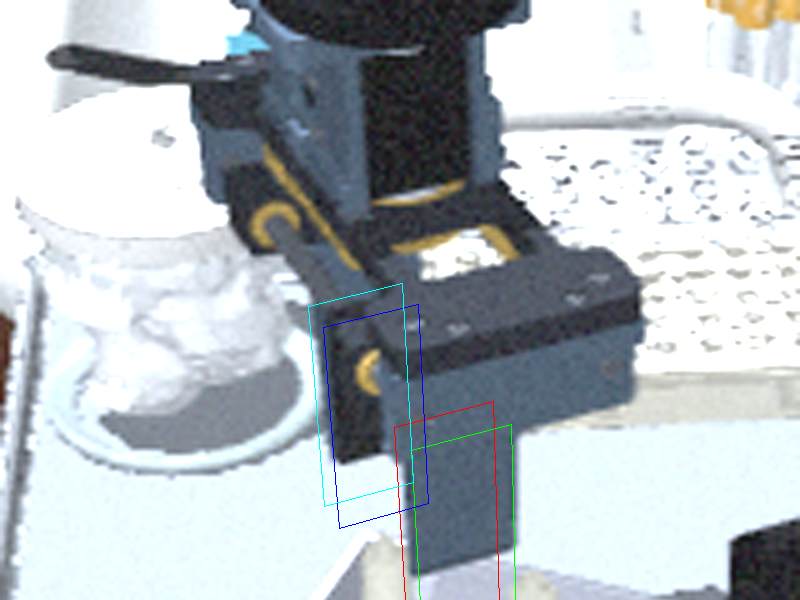

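```bash
python3 - <<'E'
from h import *
a=cv2.imread("pics/side0.png");b=cv2.imread("pics/side1.png")
c=np.hstack([i[170:260,230:310] for i in(a,b)])
cv2.imwrite("pics/cmp.png",cv2.convertScaleAbs(cv2.resize(c,None,fx=5,fy=5,interpolation=cv2.INTER_NEAREST),alpha=1.6))
E
```

```text
(no output)
```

View pics/cmp.png

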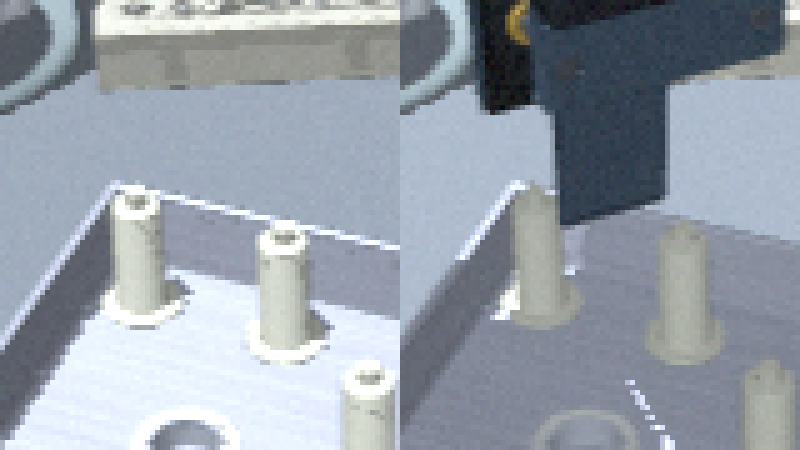

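```bash
python3 - <<'E'
from h import *
s=ctrl.sense(); r=rot(s["tool_rot"])
g=lambda x,y:(230+(x+.5)/5-.5,170+(y+.5)/5-.5)
for u in((160,223),(267,198),(85,112)):
  for z in(120.4,135,150): print(u,z,r.inv().apply(atz("side",*g(*u),z)-s["eef_pos"]))
E
```

```text
(160, 223) 120.4 [-3.9492  0.9312  0.2153]
(160, 223) 135 [-10.3394  18.5167 -14.3646]
(160, 223) 150 [-16.9048  36.5841 -29.3439]
(267, 198) 120.4 [33.0293  3.5362  0.1547]
(267, 198) 135 [ 25.6552  21.0525 -14.4236]
(267, 198) 150 [ 18.0792  39.0487 -29.4012]
(85, 112) 120.4 [ -3.9809 -67.4229   0.1787]
(85, 112) 135 [-10.3703 -48.0188 -14.4002]
(85, 112) 150 [-16.9348 -28.0831 -29.3785]
```

carry_out --motion '[[[-0.001, 0, 0.015], [0, 0, 0], -0.3], [[0, 0, 0.02], [0, 0, 0], -0.3], [[0, 0, 0.02], [0, 0, 0], -0.3], [[0, 0, 0.02], [0, 0, 0], -0.3], [[0, 0, 0.015], [0, 0, 0], -0.3], [[0, 0, 0.01], [0, 0, 0], -0.3], [[0, 0, 0.007], [0, 0, 0], -0.3], [[0, 0, 0.004], [0, 0, 0], -0.3], [[0, 0, 0], [0, 0, 0], -0.3]]'

```text
clock: 3.58
eef_pos: [459.1, 173.7, 10.1]
tool_rot: [0.0, 0.985, 0.173, 0.0]
contact_force: [0.5, 0.0, 0.0]
opening: 0.651
```

```bash
python3 - <<'E'
from h import *
to([459.5,175,8])
snap("2",{"side":(190,150,390,300,4),"top":(240,180,450,370,3)})
E
```

```text
t 3.575 pos [459.118  173.7013  10.0773] yaw 0.34874501882206294 z [ 0.0001 -0.0001 -1.    ] F [0.5356 0.0471 0.0495] op 0.6513492696076283 q [ 0.3383  0.3822  1.9963 -0.0002  0.7631  1.5605]
shift tool m [ 0.0008 -0.0011  0.0021] world [ 0.382   1.2987 -2.0773]
```

View pics/side2c.png

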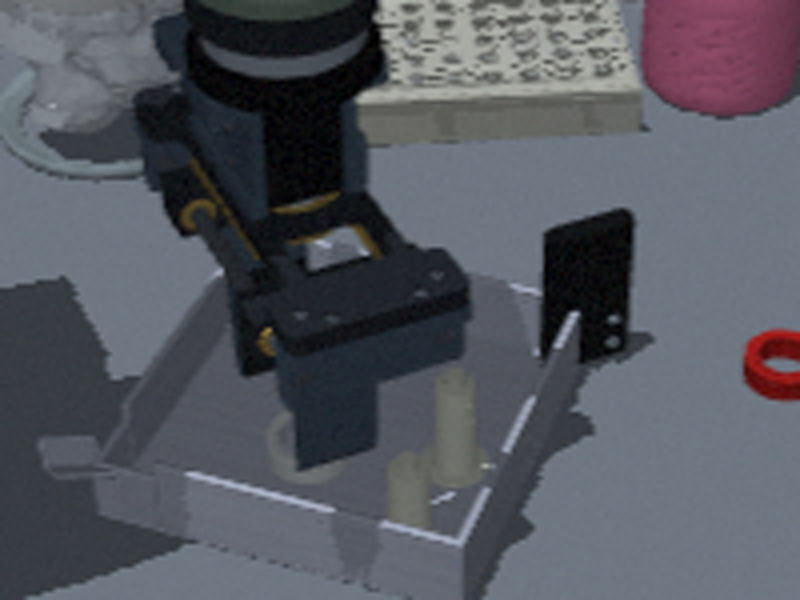

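carry_out --motion '[[[0, -0.001, 0.002], [0, 0, 0], -0.3], [[0, 0, 0], [0, 0, 0], 0.3], [[0, 0, 0], [0, 0, 0], 0.3], [[0, 0, 0], [0, 0, 0], 0.3], [[0, 0, 0], [0, 0, 0], 0.3]]' --squeeze 12

```text
clock: 4.3
eef_pos: [458.8, 174.7, 8.0]
tool_rot: [0.0, 0.985, 0.173, 0.0]
contact_force: [0.4, 0.2, -0.8]
opening: 0.352
```

```bash
python3 - <<'E'
from h import *
to([459.5,175,8])
snap("3",{"side":(190,150,390,300,4),"top":(240,180,450,370,3)})
E
```

```text
t 4.3 pos [458.7624 174.7062   8.0334] yaw 0.348763096126307 z [ 0.0001 -0.0001 -1.    ] F [ 0.4333  0.161  -0.7823] op 0.3519844175916696 q [ 0.3405  0.3852  1.9983 -0.0001  0.758   1.5626]
shift tool m [ 0.0008 -0.      0.    ] world [ 0.7376  0.2938 -0.0334]
```

View pics/side3c.png

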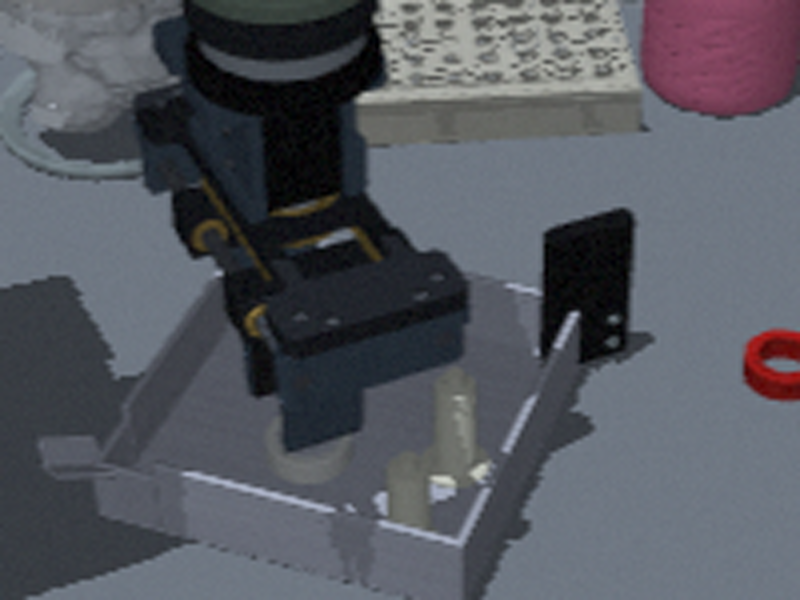

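```bash
python3 - <<'E'
from h import *
s=ctrl.sense(); r=rot(s["tool_rot"])
g=lambda x,y:(190+(x+.5)/4-.5,150+(y+.5)/4-.5)
for nm,u in(("tipL",(285,452)),("tipR",(361,432)),("blkbotR",(466,355)),("blkbot at finger",(364,385)),("blktopR",(468,300)),("blkL top",(288,355))):
  c,d=ray("side",*g(*u)); c=r.inv().apply(c-s["eef_pos"]); d=r.inv().apply(d)
  for Y in(16,29.5,36): print(nm,Y,c+d*(Y-c[1])/d[1])
E
```

```text
tipL 16 [-15.4536  16.     -20.4359]
tipL 29.5 [-20.1935  29.5    -33.8018]
tipL 36 [-22.4757  36.     -40.2372]
tipR 16 [ 19.9688  16.     -18.0801]
tipR 29.5 [ 14.4899  29.5    -31.4951]
tipR 36 [ 11.8519  36.     -37.9542]
blkbotR 16 [ 70.5635  16.     -43.7233]
blkbotR 29.5 [ 64.0291  29.5    -56.6033]
blkbotR 36 [ 60.8828  36.     -62.8048]
blkbot at finger 16 [ 22.1261  16.     -44.5791]
blkbot at finger 29.5 [ 16.6022  29.5    -57.4413]
blkbot at finger 36 [ 13.9425  36.     -63.6342]
blktopR 16 [ 71.3541  16.     -74.4306]
blktopR 29.5 [ 64.8031  29.5    -86.67  ]
blktopR 36 [ 61.649  36.    -92.563]
blkL top 16 [-11.3268  16.     -73.8039]
blkL top 29.5 [-16.1528  29.5    -86.0563]
blkL top 36 [-18.4764  36.     -91.9557]
```

carry_out --motion '[[[0.001, 0, 0], [0, 0, 0], -0.3], [[0, 0, 0], [0, 0, 0], -0.3], [[0, 0, 0.004], [0, 0, 0], -0.3], [[0, 0, 0.004], [0, 0, 0], -0.3], [[0, 0, 0.004], [0, 0, 0], -0.3], [[0, 0, 0], [0, 0, 0], -0.3]]'

```text
clock: 5.15
eef_pos: [459.3, 174.9, -4.4]
tool_rot: [0.0, 0.985, 0.174, -0.0]
contact_force: [0.5, -0.3, 1.1]
opening: 0.65
```

```bash
python3 - <<'E'
from h import *
to([459.5,175,8])
snap("4",{"side":(190,150,390,300,4),"top":(240,180,450,370,3)})
E
```

```text
t 5.15 pos [459.3275 174.9252  -4.4373] yaw 0.3488157331135686 z [-0.0009 -0.0004 -1.    ] F [ 0.5066 -0.3344  1.1496] op 0.6497790411763444 q [ 0.3405  0.4049  2.0088 -0.0001  0.7288  1.5626]
shift tool m [ 0.0002 -0.     -0.0124] world [ 0.1725  0.0748 12.4373]
```

View pics/side4c.png

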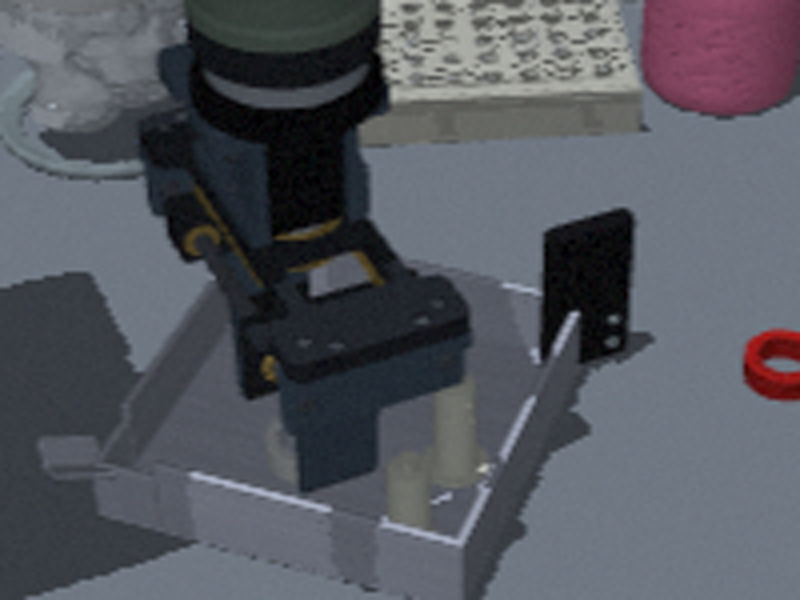

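```bash
python3 - <<'E'
from h import *
s=ctrl.sense(); r=rot(s["tool_rot"])
g=lambda x,y:(190+(x+.5)/4-.5,150+(y+.5)/4-.5)
for nm,u in(("tipL",(300,490)),("tipR",(377,470))):
  c,d=ray("side",*g(*u))
  for z in(8,13,18,23,28): 
    p=c+d*(z-c[2])/d[2]; print(nm,z,r.inv().apply(p-s["eef_pos"]))
E
```

```text
tipL 8 [-12.2998  20.4907 -12.0698]
tipL 13 [-14.0499  25.3502 -17.0691]
tipL 18 [-15.8001  30.2097 -22.0683]
tipL 23 [-17.5502  35.0692 -27.0676]
tipL 28 [-19.3004  39.9287 -32.0669]
tipR 8 [ 22.9419  23.3565 -12.0752]
tipR 13 [ 20.9253  28.1943 -17.0744]
tipR 18 [ 18.9086  33.0321 -22.0736]
tipR 23 [ 16.892   37.87   -27.0728]
tipR 28 [ 14.8753  42.7078 -32.0721]
```

carry_out --motion '[[[0, 0, 0.004], [0, 0, 0], -0.3], [[0, 0, 0.004], [0, 0, 0], -0.3], [[0, 0, 0.002], [0, 0, 0], -0.3], [[0, 0, 0], [0, 0, 0], -0.3]]'

```text
clock: 5.75
eef_pos: [459.5, 175.0, -14.2]
tool_rot: [0.0, 0.985, 0.173, -0.0]
contact_force: [0.2, -0.8, 0.1]
opening: 0.654
```

carry_out --motion '[[[0, 0, 0.002], [0, 0, 0], -0.3], [[0, 0, 0], [0, 0, 0], -0.3]]'

```text
clock: 6.0
eef_pos: [459.6, 175.0, -16.1]
tool_rot: [0.0, 0.985, 0.173, -0.0]
contact_force: [-0.1, -0.4, -0.5]
opening: 0.649
```

```bash
python3 - <<'E'
from h import *
to([459.5,175,-18])
snap("5",{"side":(190,150,390,300,4)})
E
```

```text
t 6.0 pos [459.6239 175.0258 -16.066 ] yaw 0.3487575565600045 z [-0.0001 -0.0001 -1.    ] F [-0.1375 -0.4294 -0.4843] op 0.649172665875098 q [ 0.3405  0.4228  2.0201 -0.0001  0.6988  1.5627]
shift tool m [-0.0001 -0.      0.0019] world [-0.1239 -0.0258 -1.934 ]
```

View pics/side5c.png

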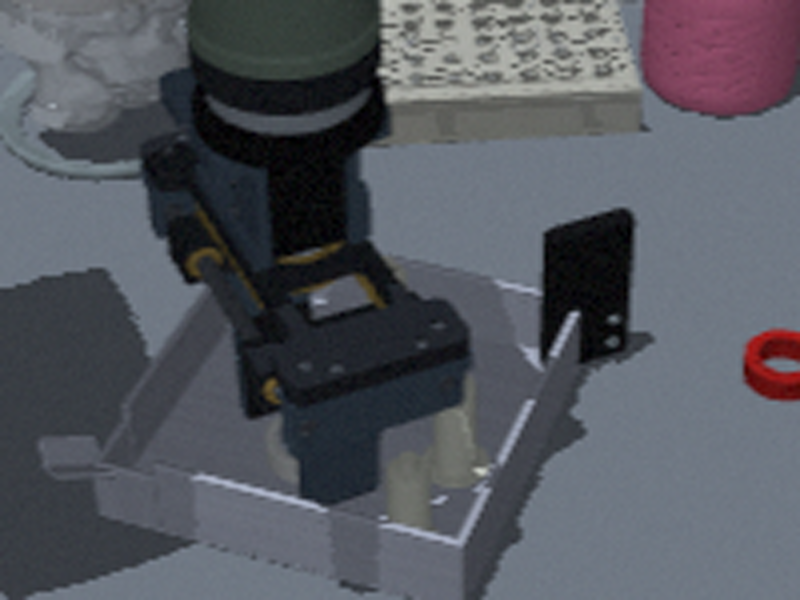

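carry_out --motion '[[[0, 0, 0.002], [0, 0, 0], -0.3], [[0, 0, 0], [0, 0, 0], 0.4], [[0, 0, 0], [0, 0, 0], 0.4], [[0, 0, 0], [0, 0, 0], 0.4], [[0, 0, 0], [0, 0, 0], 0.4]]' --squeeze 12

```text
clock: 6.72
eef_pos: [459.7, 175.0, -18.0]
tool_rot: [0.0, 0.985, 0.174, 0.0]
contact_force: [-0.2, 0.4, 0.6]
opening: 0.411
```

carry_out --motion '[[[0, 0, 0], [0, 0, 0], 0.5], [[0, 0, -0.01], [0, 0, 0], 0.5], [[0, 0, -0.02], [0, 0, 0], 0.5], [[0, 0, -0.025], [0, 0, 0], 0.5], [[0, 0, -0.025], [0, 0, 0], 0.5], [[0, 0, -0.02], [0, 0, 0], 0.5], [[0, 0, 0], [0, 0, 0], 0.5]]' --squeeze 15

```text
clock: 7.6
eef_pos: [461.0, 175.5, 83.9]
tool_rot: [-0.0, 0.985, 0.174, 0.002]
contact_force: [0.5, -0.0, -1.0]
opening: 0.409
```

```bash
python3 - <<'E'
from h import *
to([459.5,175,-18])
snap("6",{"side":(190,120,390,270,4)})
E
```

```text
t 7.6 pos [460.9625 175.5082  83.8887] yaw 0.34883049699609814 z [ 0.0042  0.0014 -1.    ] F [ 0.454  -0.0155 -0.9971] op 0.40854515759024423 q [ 0.3406  0.2867  1.9063 -0.0001  0.9442  1.5626]
shift tool m [-0.002  -0.      0.1019] world [  -1.4625   -0.5082 -101.8887]
```

View pics/side6c.png

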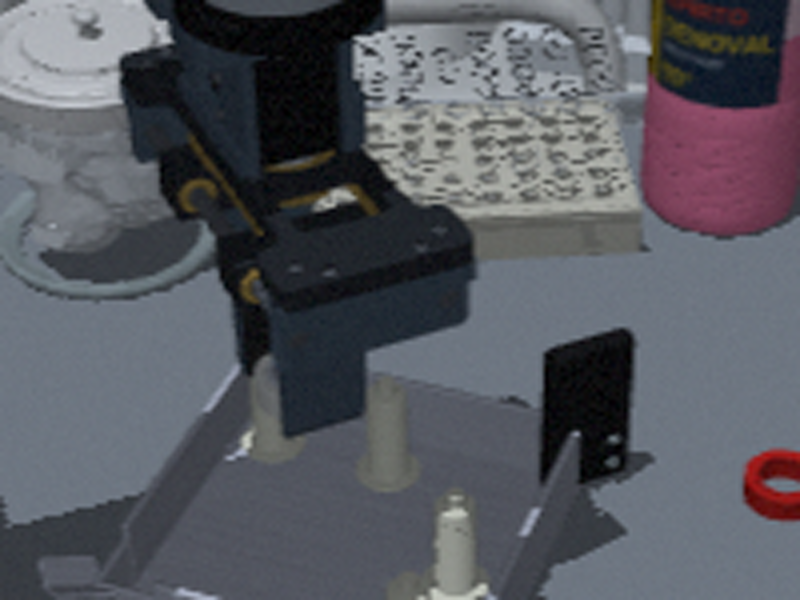

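```bash
python3 - <<'E'
from h import *
to([455,17,-23],0.349)
E
```

```text
t 7.7 pos [459.3217 174.9045  81.8758] yaw 0.34875227325316027 z [-0.0002 -0.0002 -1.    ] F [ 0.2183 -0.4238  0.3527] op 0.4115489117091436 q [ 0.3405  0.2889  1.9091 -0.0001  0.9439  1.5626]
turn z tool -0.00024772674683970486
shift tool m [-0.0581  0.1469  0.1049] world [  -4.3217 -157.9045 -104.8758]
```

carry_out --motion '[[[-0.008, 0.02, 0], [0, 0, 0], 0.5], [[-0.01, 0.027, 0], [0, 0, 0], 0.5], [[-0.011, 0.027, 0], [0, 0, 0], 0.5], [[-0.011, 0.027, 0], [0, 0, 0], 0.5], [[-0.01, 0.026, 0], [0, 0, 0], 0.5], [[-0.008, 0.02, 0], [0, 0, 0], 0.5], [[0, 0, 0.015], [0, 0, 0], 0.5], [[0, 0, 0.025], [0, 0, 0], 0.5], [[0, 0, 0.025], [0, 0, 0], 0.5], [[0, 0, 0.02], [0, 0, 0], 0.5], [[0, 0, 0.01], [0, 0, 0], 0.5], [[0, 0, 0.004], [0, 0, 0], 0.5], [[0, 0, 0], [0, 0, 0], 0.5]]'

```text
clock: 9.32
eef_pos: [455.5, 17.1, -16.9]
tool_rot: [0.0, 0.985, 0.174, 0.0]
contact_force: [0.3, 0.3, 1.0]
opening: 0.406
```

```bash
python3 - <<'E'
from h import *
to([455,17,-23],0.349)
snap("7",{"side":(190,200,390,350,4)})
E
```

```text
t 9.325 pos [455.5154  17.0748 -16.9301] yaw 0.3488053433654287 z [ 0.     -0.0001 -1.    ] F [0.2677 0.3058 0.9756] op 0.4062072981848371 q [ 0.0123  0.3828  2.1021 -0.0002  0.6567  1.2344]
turn z tool -0.00019465663457129967
shift tool m [-0.0005 -0.0001  0.0061] world [-0.5154 -0.0748 -6.0699]
```

View pics/side7c.png

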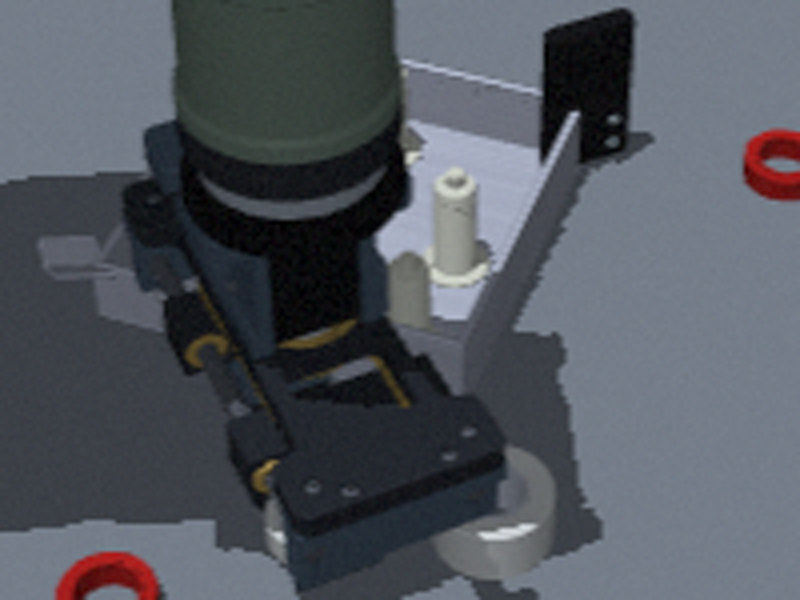

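carry_out --motion '[[[0, 0, 0.003], [0, 0, 0], 0.5], [[0, 0, 0.002], [0, 0, 0], 0.5], [[0, 0, 0.001], [0, 0, 0], 0.5], [[0, 0, 0], [0, 0, 0], 0.5]]'

```text
clock: 9.93
eef_pos: [455.3, 17.1, -23.0]
tool_rot: [0.0, 0.985, 0.174, -0.0]
contact_force: [-0.1, 0.3, -0.6]
opening: 0.413
```

carry_out --motion '[[[0, 0, 0.001], [0, 0, 0], 0.5], [[0, 0, 0], [0, 0, 0], 0.5]]'

```text
clock: 10.18
eef_pos: [455.5, 17.1, -24.0]
tool_rot: [0.0, 0.985, 0.174, 0.0]
contact_force: [-0.3, -0.3, 0.6]
opening: 0.41
```

carry_out --motion '[[[0, 0, 0.001], [0, 0, 0], 0.1], [[0, 0, 0], [0, 0, 0], -0.1], [[0, 0, 0], [0, 0, 0], -0.2], [[0, 0, 0], [0, 0, 0], -0.2], [[0, 0, -0.02], [0, 0, 0], -0.2], [[0, 0, -0.04], [0, 0, 0], -0.2], [[0, 0, -0.05], [0, 0, 0], -0.2], [[0, 0, -0.03], [0, 0, 0], -0.2], [[0, 0, 0], [0, 0, 0], -0.2]]'

```text
clock: 11.3
eef_pos: [456.5, 17.4, 116.7]
tool_rot: [0.0, 0.985, 0.173, 0.002]
contact_force: [0.1, -0.5, -0.7]
opening: 0.603
```

```bash
python3 - <<'E'
from h import *
to([590.5,231.5,100],0.349)
snap("8",{"side":(190,180,390,330+10,4),"top":(240,180,450,370,3)})
E
```

```text
t 11.3 pos [456.5275  17.4017 116.6742] yaw 0.3487140069164147 z [ 0.0041  0.0005 -1.    ] F [ 0.1183 -0.4954 -0.6991] op 0.6034027685021619 q [0.0126 0.1968 1.9357 0.0005 1.0049 1.2344]
turn z tool -0.00028599308358528974
shift tool m [ 0.1991 -0.1554  0.0167] world [133.9725 214.0983 -16.6742]
```

View pics/side8c.png

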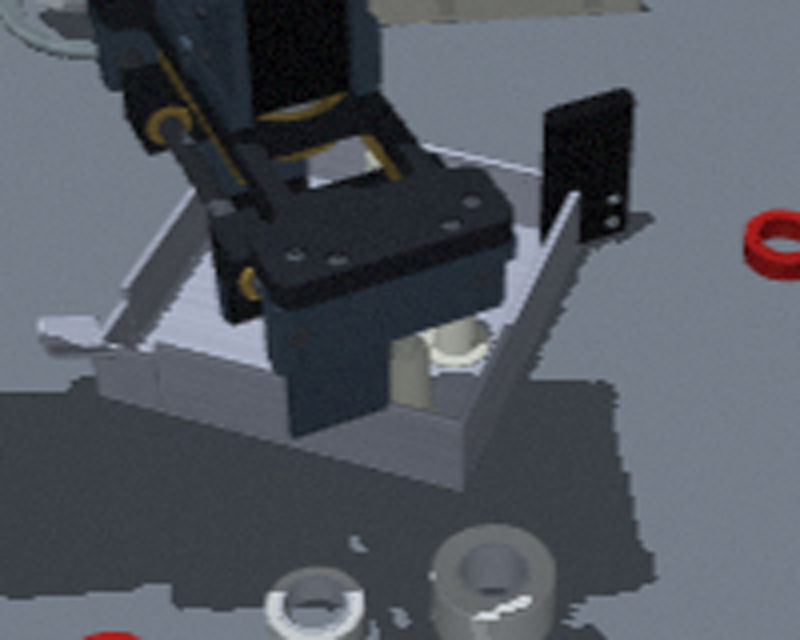

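View pics/top8c.png

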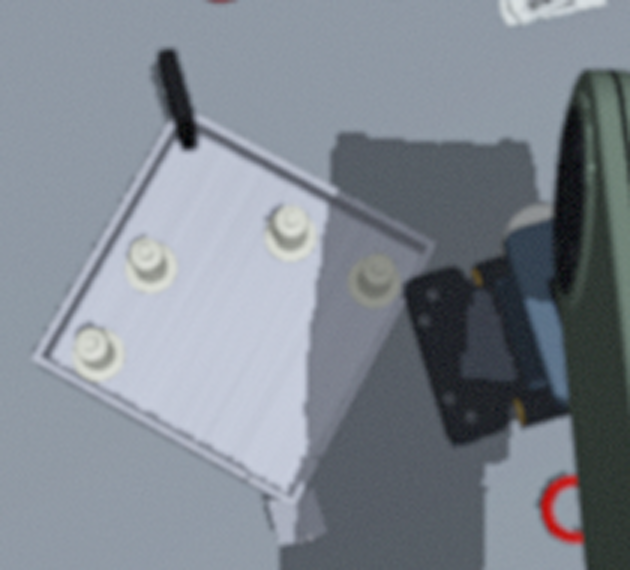

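carry_out --motion '[[[0.02, -0.016, 0], [0, 0, 0], -0.2], [[0.036, -0.028, 0], [0, 0, 0], -0.2], [[0.036, -0.028, 0], [0, 0, 0], -0.2], [[0.036, -0.028, 0], [0, 0, 0], -0.2], [[0.036, -0.028, 0], [0, 0, 0], -0.2], [[0.025, -0.019, 0], [0, 0, 0], -0.2], [[0.011, -0.009, 0], [0, 0, 0], -0.2], [[0, 0, 0], [0, 0, 0], -0.2], [[0, 0, 0], [0, 0, 0], -0.2]]'

```text
clock: 12.52
eef_pos: [589.1, 230.9, 114.5]
tool_rot: [0.0, 0.985, 0.173, -0.001]
contact_force: [-0.4, -0.4, 1.4]
opening: 0.598
```

```bash
python3 - <<'E'
from h import *
to([590.3,231.4,22],0.349)
snap("9",{"side":(190,100,390,250,4),"top":(240,180,450,370,3)})
E
```

```text
t 12.525 pos [589.0688 230.8604 114.4714] yaw 0.348192425849723 z [-0.0018 -0.0011 -1.    ] F [-0.4082 -0.4403  1.4044] op 0.5981516255412332 q [ 0.3556  0.4621  1.5339 -0.0005  1.1476  1.5784]
turn z tool -0.0008075741502769906
shift tool m [ 0.0013 -0.0001  0.0925] world [  1.2312   0.5396 -92.4714]
```

View pics/side9c.png

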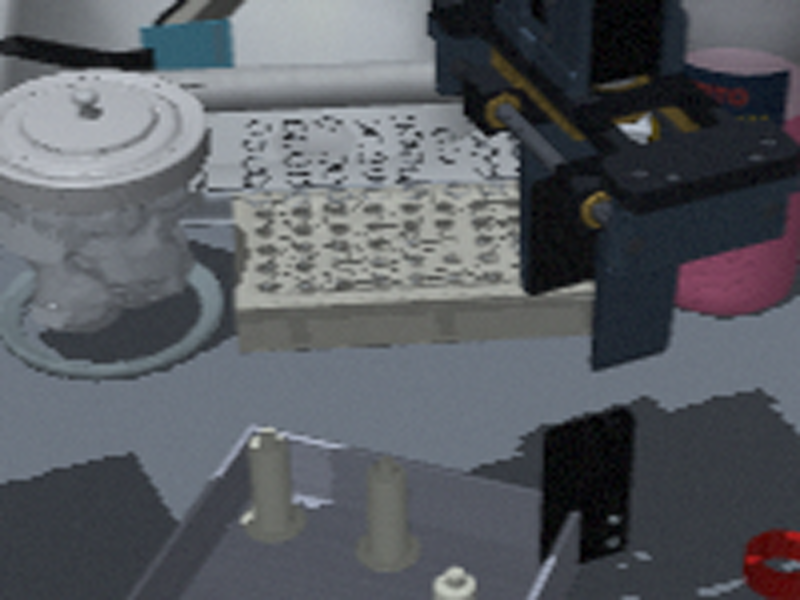

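```bash
python3 - <<'E'
from h import *
im=cv2.imread("pics/side9.png"); cv2.imwrite("pics/s9d.png",cv2.resize(im[240:360,190:390],None,fx=4,fy=4,interpolation=cv2.INTER_CUBIC))
E
```

```text
(no output)
```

View pics/s9d.png

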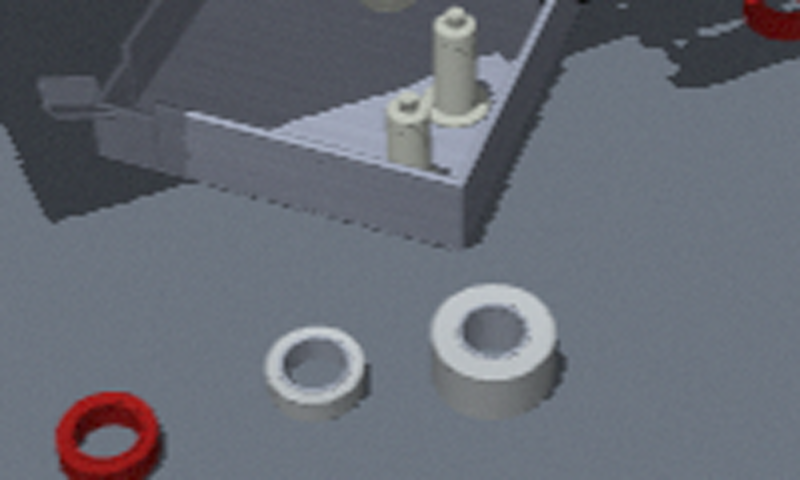

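```bash
python3 - <<'E'
from h import *
s=ctrl.sense(); r=rot(s["tool_rot"])
print(s["eef_pos"])
g=lambda x,y:(190+(x+.5)/4-.5,100+(y+.5)/4-.5)
for nm,u in(("tipL",(593,371)),("tipR",(667,350)),("farL",(526,293))):
  c,d=ray("side",*g(*u))
  for h in(18,22,26,30,34): 
    z=s["eef_pos"][2]+h; p=c+d*(z-c[2])/d[2]; print(nm,h,r.inv().apply(p-s["eef_pos"]))
E
```

```text
[589.4635 230.9103 115.0763]
tipL 18 [-12.79    24.8169 -17.9838]
tipL 22 [-15.5628  29.6435 -21.9804]
tipL 26 [-18.3355  34.4702 -25.977 ]
tipL 30 [-21.1083  39.2969 -29.9737]
tipL 34 [-23.8811  44.1235 -33.9703]
tipR 18 [ 23.1905  24.6907 -18.0091]
tipR 22 [ 20.1493  29.5183 -22.0056]
tipR 26 [ 17.108   34.3459 -26.002 ]
tipR 30 [ 14.0668  39.1735 -29.9985]
tipR 34 [ 11.0256  44.0011 -33.9949]
farL 18 [-11.9345 -39.6923 -18.0032]
farL 22 [-14.7136 -34.3844 -21.9997]
farL 26 [-17.4928 -29.0764 -25.9962]
farL 30 [-20.2719 -23.7684 -29.9927]
farL 34 [-23.0511 -18.4604 -33.9892]
```

carry_out --motion '[[[0.001, 0, 0.012], [0, 0, 0], -0.2], [[0, 0, 0.022], [0, 0, 0], -0.2], [[0, 0, 0.022], [0, 0, 0], -0.2], [[0, 0, 0.018], [0, 0, 0], -0.2], [[0, 0, 0.012], [0, 0, 0], -0.2], [[0, 0, 0.007], [0, 0, 0], -0.2], [[0, 0, 0], [0, 0, 0], -0.2], [[0, 0, 0], [0, 0, 0], -0.2]]'

```text
clock: 13.62
eef_pos: [591.5, 232.6, 22.7]
tool_rot: [-0.0, 0.985, 0.173, 0.001]
contact_force: [0.4, 0.6, 0.2]
opening: 0.601
```

```bash
python3 - <<'E'
from h import *
to([590.3,231.4,21],0.349)
snap("10",{"side":(190,130,390,280,4),"top":(240,180,450,370,3)})
E
```

```text
t 13.625 pos [591.4943 232.5632  22.6795] yaw 0.34874873199674766 z [ 0.0013  0.0004 -1.    ] F [0.3839 0.58   0.2495] op 0.6013841515774828 q [ 0.3566  0.5499  1.6372 -0.0001  0.9531  1.5786]
turn z tool -0.000251268003252314
shift tool m [-0.0015  0.0007  0.0017] world [-1.1943 -1.1632 -1.6795]
```

View pics/side10c.png

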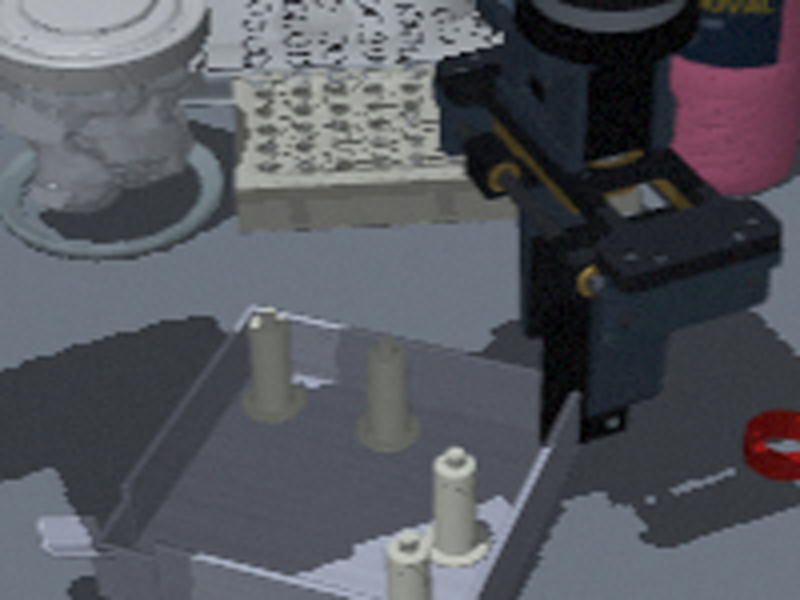

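View pics/top10c.png

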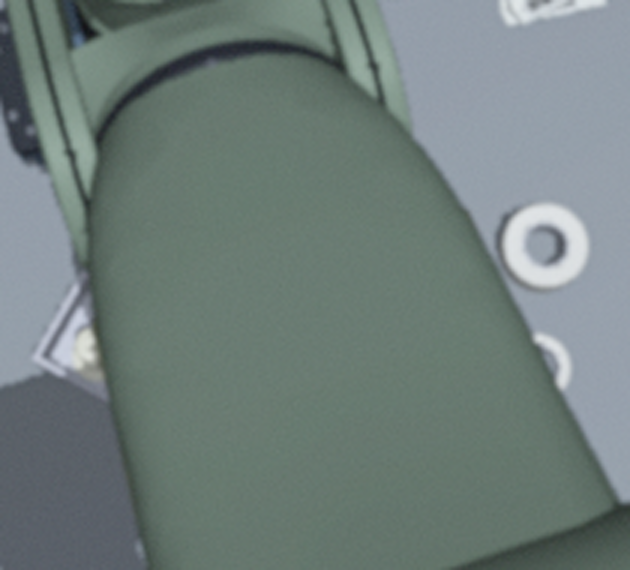

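carry_out --motion '[[[-0.001, 0.001, 0.002], [0, 0, 0], 0.2], [[0, 0, 0], [0, 0, 0], 0.5], [[0, 0, 0], [0, 0, 0], 0.7], [[0, 0, 0], [0, 0, 0], 0.9], [[0, 0, 0], [0, 0, 0], 1], [[0, 0, 0], [0, 0, 0], 1], [[0, 0, 0], [0, 0, 0], 1]]' --squeeze 50

```text
clock: 14.6
eef_pos: [590.4, 231.2, 20.1]
tool_rot: [-0.0, 0.985, 0.174, 0.0]
contact_force: [-0.2, 0.5, -0.5]
opening: 0.126
```

carry_out --motion '[[[0, 0, -0.001], [0, 0, 0], 1], [[-0.0006, 0, -0.006], [0, 0.025, 0], 1], [[-0.0006, 0, -0.006], [0, 0.025, 0], 1], [[-0.0006, 0, -0.006], [0, 0.025, 0], 1], [[-0.0006, 0, -0.006], [0, 0.025, 0], 1], [[0, 0, 0], [0, 0, 0], 1]]'

```text
clock: 15.35
eef_pos: [586.9, 229.8, 45.7]
tool_rot: [-0.009, 0.984, 0.173, 0.05]
contact_force: [0.3, -0.4, -3.5]
opening: 0.132
```

```bash
python3 - <<'E'
from h import *
to([590.3,231.4,21])
snap("11",{"side":(190,130,390,280,4)})
E
```

```text
t 15.35 pos [586.9322 229.8361  45.7184] yaw 0.34883265160971244 z [ 0.0949  0.0344 -0.9949] F [ 0.3137 -0.363  -3.5222] op 0.13239418484699464 q [ 0.3554  0.4722  1.7189 -0.001   0.8493  1.578 ]
shift tool m [ 0.0012 -0.0003  0.025 ] world [  3.3678   1.5639 -24.7184]
```

View pics/side11c.png

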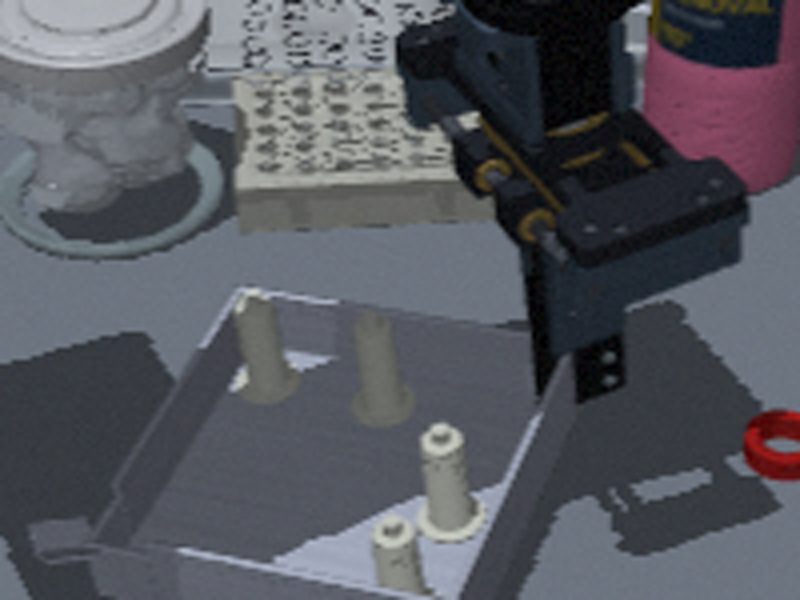

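carry_out --motion '[[[-0.0002, 0, -0.0024], [0, 0.01, 0], 1], [[-0.0002, 0, -0.0024], [0, 0.01, 0], 1], [[-0.0002, 0, -0.0024], [0, 0.01, 0], 1], [[-0.0002, 0, -0.0024], [0, 0.01, 0], 1], [[-0.0002, 0, -0.0024], [0, 0.01, 0], 1], [[-0.0002, 0, -0.0024], [0, 0.01, 0], 1], [[-0.0001, 0, -0.0006], [0, 0.0025, 0], 1], [[-0.0001, 0, -0.0006], [0, 0.0025, 0], 1], [[-0.0001, 0, -0.0006], [0, 0.0025, 0], 1], [[-0.0001, 0, -0.0006], [0, 0.0025, 0], 1], [[-0.0001, 0, -0.0006], [0, 0.0025, 0], 1], [[-0.0001, 0, -0.0006], [0, 0.0025, 0], 1], [[-0.0001, 0, -0.0006], [0, 0.0025, 0], 1], [[-0.0001, 0, -0.0006], [0, 0.0025, 0], 1], [[-0.0001, 0, -0.0006], [0, 0.0025, 0], 1], [[-0.0001, 0, -0.0006], [0, 0.0025, 0], 1], [[-0.0001, 0, -0.0006], [0, 0.0025, 0], 1], [[-0.0001, 0, -0.0006], [0, 0.0025, 0], 1], [[-0.0001, 0, -0.0006], [0, 0.0025, 0], 1], [[-0.0001, 0, -0.0006], [0, 0.0025, 0], 1]]'

```text
clock: 17.95
eef_pos: [581.8, 228.0, 67.1]
tool_rot: [-0.017, 0.98, 0.173, 0.096]
contact_force: [0.8, -0.0, -3.8]
opening: 0.128
```

carry_out --motion '[[[-0.0001, 0, -0.0006], [0, 0.0025, 0], 1], [[-0.0001, 0, -0.0006], [0, 0.0025, 0], 1], [[-0.0001, 0, -0.0006], [0, 0.0025, 0], 1], [[-0.0001, 0, -0.0006], [0, 0.0025, 0], 1], [[-0.0001, 0, -0.0006], [0, 0.0025, 0], 1], [[-0.0001, 0, -0.0006], [0, 0.0025, 0], 1], [[-0.0001, 0, -0.0006], [0, 0.0025, 0], 1], [[-0.0001, 0, -0.0006], [0, 0.0025, 0], 1], [[-0.0001, 0, -0.0006], [0, 0.0025, 0], 1], [[-0.0001, 0, -0.0006], [0, 0.0025, 0], 1], [[-0.0001, 0, -0.0006], [0, 0.0025, 0], 1], [[-0.0001, 0, -0.0006], [0, 0.0025, 0], 1]]'

```text
clock: 19.45
eef_pos: [579.3, 227.1, 73.9]
tool_rot: [-0.019, 0.979, 0.172, 0.111]
contact_force: [0.4, -1.0, -3.5]
opening: 0.13
```

```bash
python3 - <<'E'
from h import *
to([590.3,231.4,21])
snap("12",{"side":(190,130,390,280,4)})
E
```

```text
t 19.45 pos [579.2734 227.07    73.8641] yaw 0.34879315568474617 z [ 0.2098  0.0762 -0.9748] F [ 0.3673 -1.0061 -3.5076] op 0.1301150415561539 q [ 0.3561  0.3783  1.819  -0.0026  0.7192  1.5798]
shift tool m [-0.0003 -0.0003  0.0542] world [ 11.0266   4.33   -52.8641]
```

View pics/side12c.png

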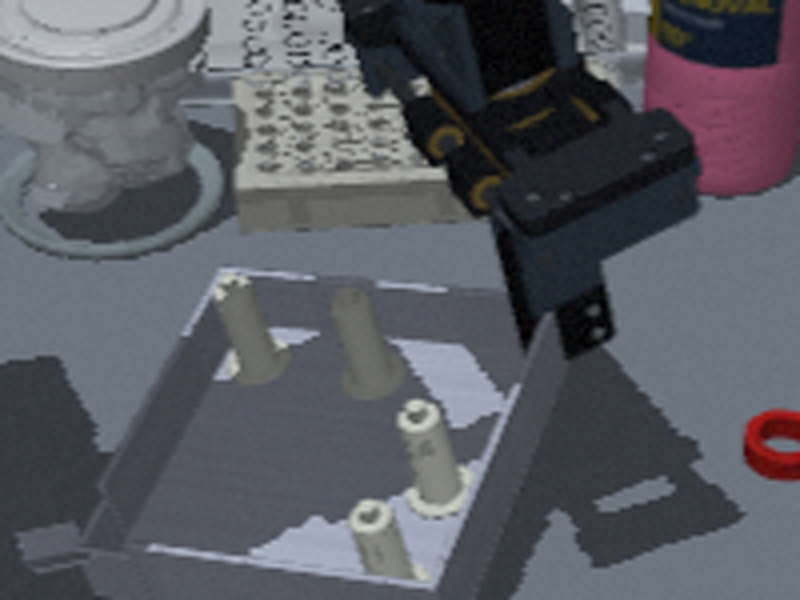

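carry_out --motion '[[[-0.0001, 0, -0.0006], [0, 0.0025, 0], 1], [[-0.0001, 0, -0.0006], [0, 0.0025, 0], 1], [[-0.0001, 0, -0.0006], [0, 0.0025, 0], 1], [[-0.0001, 0, -0.0006], [0, 0.0025, 0], 1], [[-0.0001, 0, -0.0006], [0, 0.0025, 0], 1], [[-0.0001, 0, -0.0006], [0, 0.0025, 0], 1], [[-0.0001, 0, -0.0006], [0, 0.0025, 0], 1], [[-0.0001, 0, -0.0006], [0, 0.0025, 0], 1], [[-0.0001, 0, -0.0006], [0, 0.0025, 0], 1], [[-0.0001, 0, -0.0006], [0, 0.0025, 0], 1], [[-0.0001, 0, -0.0006], [0, 0.0025, 0], 1], [[-0.0001, 0, -0.0006], [0, 0.0025, 0], 1], [[-0.0001, 0, -0.0006], [0, 0.0025, 0], 1], [[-0.0001, 0, -0.0006], [0, 0.0025, 0], 1], [[-0.0001, 0, -0.0006], [0, 0.0025, 0], 1], [[-0.0001, 0, -0.0006], [0, 0.0025, 0], 1]]'

```text
clock: 21.55
eef_pos: [575.6, 225.7, 82.8]
tool_rot: [-0.023, 0.976, 0.172, 0.13]
contact_force: [-0.1, -0.1, -4.4]
opening: 0.126
```

```bash
python3 - <<'E'
from h import *
to([590.3,231.4,21])
snap("13",{"side":(190,130,390,280,4)})
E
```

```text
t 21.55 pos [575.6099 225.7275  82.7843] yaw 0.34887071121611846 z [ 0.2462  0.0894 -0.9651] F [-0.0614 -0.0568 -4.3875] op 0.12574904040005067 q [ 0.3563  0.3476  1.853  -0.0033  0.676   1.5806]
shift tool m [-0.001  -0.0003  0.0638] world [ 14.6901   5.6725 -61.7843]
```

View pics/side13c.png

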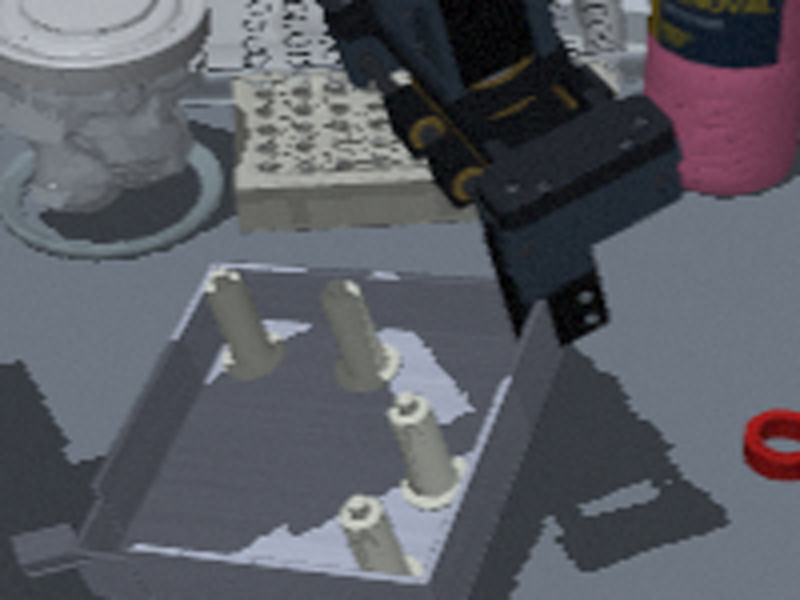

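```bash
cat >> h.py <<'E'
from scipy.optimize import least_squares
def tilted(th,P,dz,pts,yaw=0.349):
    x=np.array([np.cos(yaw),np.sin(yaw),0]);y=np.array([-np.sin(yaw),np.cos(yaw),0]);z=np.array([0,0,1.])
    xt=np.cos(th)*x+np.sin(th)*z; zt=-np.sin(th)*x+np.cos(th)*z
    return np.array([P+dz*z+(a+119)*xt+b*y+c*zt for a,b,c in pts])
P0=np.array([479,191,0])-119*np.array([np.cos(.349),np.sin(.349),0])
E
python3 - <<'E'
from h import *
g=lambda x,y:(190+(x+.5)/4-.5,130+(y+.5)/4-.5)
pts=[(0,117,40),(0,-117,40)]
obs=np.array([g(213,265),g(427,581)])
def f(v): return (proj("side",tilted(v[0],P0+v[2]*np.array([np.cos(.349),np.sin(.349),0]),v[1],pts))-obs).ravel()
r=least_squares(f,[.25,0,0]); print(r.x,r.fun)
# lip tool derived: where the grip TCP is
s=ctrl.sense(); print(s["eef_pos"]-P0)
for th in(.22,.265,.3): print(th,(proj("side",tilted(th,P0,0,pts+[(-130,0,30),(-119,0,0)]))-[190,130])*4)
E
```

```text
[ 0.263   0.6026 -1.5192] [ 0.4053 -0.4649 -0.3246  0.4133]
[208.4247  75.4266  82.8289]
0.22 [[222.7962 268.2128]
 [434.4745 587.127 ]
 [ 49.2735 564.7   ]
 [ 95.3692 597.4509]]
0.265 [[215.9812 261.5877]
 [427.4115 580.8101]
 [ 46.7567 566.9224]
 [ 95.3692 597.4509]]
0.3 [[210.3589 256.6458]
 [421.5319 576.1457]
 [ 44.8691 568.6946]
 [ 95.3692 597.4509]]
```

carry_out --motion '[[[-0.0001, 0, -0.001], [0, 0.004, 0], 1], [[-0.0001, 0, -0.0009], [0, 0.004, 0], 1], [[-0.0001, 0, -0.001], [0, 0.004, 0], 1], [[-0.0001, 0, -0.0009], [0, 0.004, 0], 1], [[-0.0001, 0, -0.001], [0, 0.004, 0], 1], [[-0.0001, 0, -0.0009], [0, 0.004, 0], 1], [[-0.0001, 0, -0.001], [0, 0.004, 0], 1], [[-0.0001, 0, -0.0009], [0, 0.004, 0], 1], [[-0.0001, 0, -0.001], [0, 0.004, 0], 1], [[-0.0001, 0, -0.0009], [0, 0.004, 0], 1]]'

```text
clock: 22.9
eef_pos: [572.2, 224.5, 91.7]
tool_rot: [-0.026, 0.973, 0.172, 0.15]
contact_force: [0.6, 0.2, -4.5]
opening: 0.13
```

```bash
python3 - <<'E'
from h import *
to([590.3,231.4,21])
snap("14",{"side":(190,130,390,280,4)})
E
```

```text
t 22.9 pos [572.2488 224.4931  91.6787] yaw 0.3488508511231839 z [ 0.2824  0.1026 -0.9538] F [ 0.5918  0.2433 -4.4506] op 0.129666723043383 q [ 0.3566  0.3177  1.8858 -0.0041  0.6329  1.5815]
shift tool m [-0.0028 -0.0003  0.0732] world [ 18.0512   6.9069 -70.6787]
```

View pics/side14c.png

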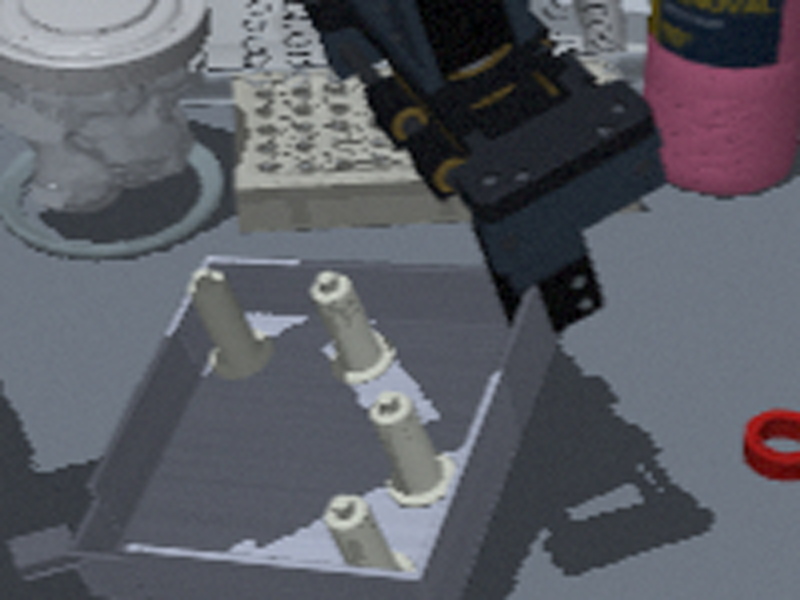

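carry_out --motion '[[[-0.0001, 0, -0.001], [0, 0.004, 0], 1], [[-0.0001, 0, -0.0009], [0, 0.004, 0], 1], [[-0.0001, 0, -0.001], [0, 0.004, 0], 1], [[-0.0001, 0, -0.0009], [0, 0.004, 0], 1], [[-0.0001, 0, -0.001], [0, 0.004, 0], 1], [[-0.0001, 0, -0.0009], [0, 0.004, 0], 1], [[-0.0001, 0, -0.001], [0, 0.004, 0], 1], [[-0.0001, 0, -0.0009], [0, 0.004, 0], 1], [[-0.0001, 0, -0.001], [0, 0.004, 0], 1], [[-0.0001, 0, -0.0009], [0, 0.004, 0], 1]]'

```text
clock: 24.25
eef_pos: [568.5, 223.2, 100.4]
tool_rot: [-0.03, 0.97, 0.171, 0.169]
contact_force: [-0.4, 0.5, -3.4]
opening: 0.129
```

```bash
python3 - <<'E'
from h import *
to([590.3,231.4,21])
snap("15",{"side":(190,130,390,280,4)})
E
```

```text
t 24.25 pos [568.5095 223.1535 100.3654] yaw 0.3488676447195392 z [ 0.3181  0.1156 -0.941 ] F [-0.396   0.5189 -3.4218] op 0.12868058023334744 q [ 0.3569  0.2882  1.9189 -0.0051  0.5893  1.5825]
shift tool m [-0.0049 -0.0003  0.0826] world [ 21.7905   8.2465 -79.3654]
```

View pics/side15c.png

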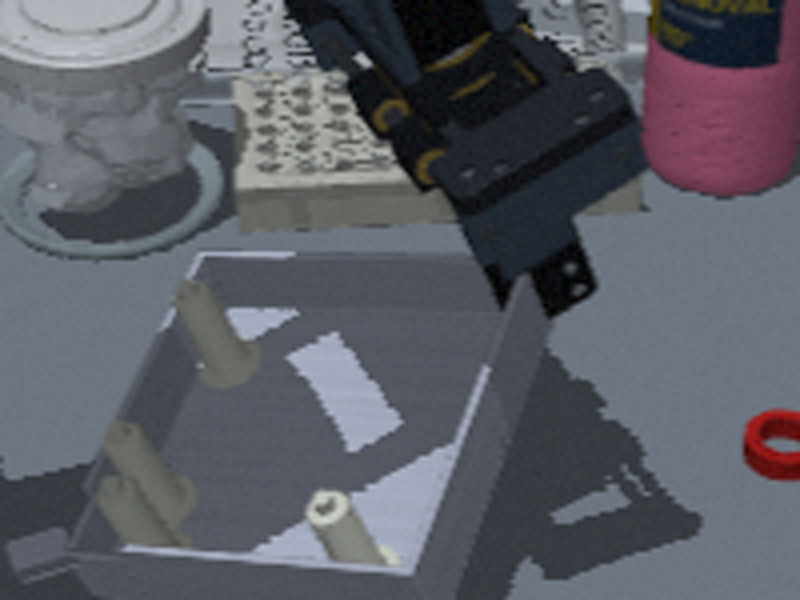

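carry_out --motion '[[[-0.0001, 0, -0.0014], [0, 0.006, 0], 1], [[-0.0001, 0, -0.0014], [0, 0.006, 0], 1], [[-0.0002, 0, -0.0014], [0, 0.006, 0], 1], [[-0.0001, 0, -0.0015], [0, 0.006, 0], 1], [[-0.0001, 0, -0.0014], [0, 0.006, 0], 1], [[-0.0002, 0, -0.0014], [0, 0.006, 0], 1], [[-0.0001, 0, -0.0014], [0, 0.006, 0], 1], [[-0.0001, 0, -0.0015], [0, 0.006, 0], 1], [[-0.0002, 0, -0.0014], [0, 0.006, 0], 1], [[-0.0001, 0, -0.0014], [0, 0.006, 0], 1], [[-0.0001, 0, -0.0014], [0, 0.006, 0], 1], [[-0.0002, 0, -0.0015], [0, 0.006, 0], 1], [[-0.0001, 0, -0.0014], [0, 0.006, 0], 1], [[-0.0001, 0, -0.0014], [0, 0.006, 0], 1], [[0, 0, 0], [0, 0, 0], 1]]'

```text
clock: 26.22
eef_pos: [559.8, 220.0, 118.1]
tool_rot: [-0.037, 0.962, 0.17, 0.21]
contact_force: [0.2, -0.3, -3.4]
opening: 0.124
```

```bash
python3 - <<'E'
from h import *
to([590.3,231.4,21])
snap("16",{"side":(170,130,370,280,4)})
E
```

```text
t 26.225 pos [559.8283 219.9715 118.1425] yaw 0.34881718281139407 z [ 0.391   0.1421 -0.9094] F [ 0.237  -0.2884 -3.3688] op 0.12365208017429148 q [ 0.3575  0.2273  1.9885 -0.0078  0.4967  1.5855]
shift tool m [-0.0108 -0.0003  0.1019] world [ 30.4717  11.4285 -97.1425]
```

View pics/side16c.png

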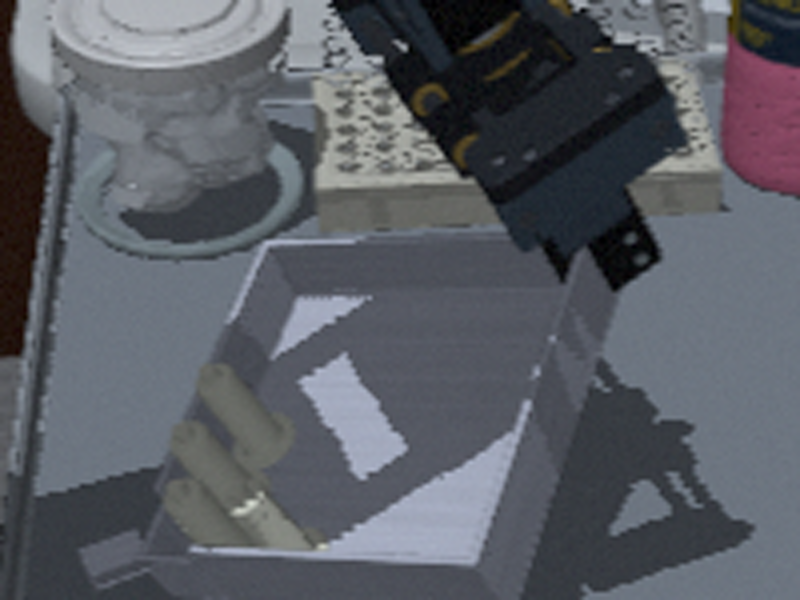

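carry_out --motion '[[[-0.0001, 0, -0.0014], [0, 0.006, 0], 1], [[-0.0001, 0, -0.0014], [0, 0.006, 0], 1], [[-0.0002, 0, -0.0014], [0, 0.006, 0], 1], [[-0.0001, 0, -0.0015], [0, 0.006, 0], 1], [[-0.0001, 0, -0.0014], [0, 0.006, 0], 1], [[-0.0002, 0, -0.0014], [0, 0.006, 0], 1], [[-0.0001, 0, -0.0014], [0, 0.006, 0], 1], [[-0.0001, 0, -0.0015], [0, 0.006, 0], 1], [[-0.0002, 0, -0.0014], [0, 0.006, 0], 1], [[-0.0001, 0, -0.0014], [0, 0.006, 0], 1], [[-0.0001, 0, -0.0014], [0, 0.006, 0], 1], [[-0.0002, 0, -0.0015], [0, 0.006, 0], 1], [[-0.0001, 0, -0.0014], [0, 0.006, 0], 1], [[0, 0, 0], [0, 0, 0], 1], [[0, 0, 0], [0, 0, 0], 1], [[0, 0, 0], [0, 0, 0], 1], [[0, 0, 0], [0, 0, 0], 1]]'

```text
clock: 28.45
eef_pos: [550.8, 216.7, 133.8]
tool_rot: [-0.043, 0.953, 0.168, 0.247]
contact_force: [-0.1, -0.1, -4.2]
opening: 0.129
```

```bash
python3 - <<'E'
from h import *
to([590.3,231.4,21])
snap("17",{"side":(170,150,320,280,5),"top":(240,180,450,370,3)})
E
```

```text
t 28.45 pos [550.7852 216.7165 133.8275] yaw 0.3488532049527946 z [ 0.4563  0.1659 -0.8742] F [-0.1299 -0.0812 -4.1906] op 0.12921448201988617 q [ 0.3583  0.1726  2.054  -0.0118  0.4081  1.5898]
shift tool m [-0.0179 -0.0003  0.1191] world [  39.5148   14.6835 -112.8275]
```

View pics/side17c.png

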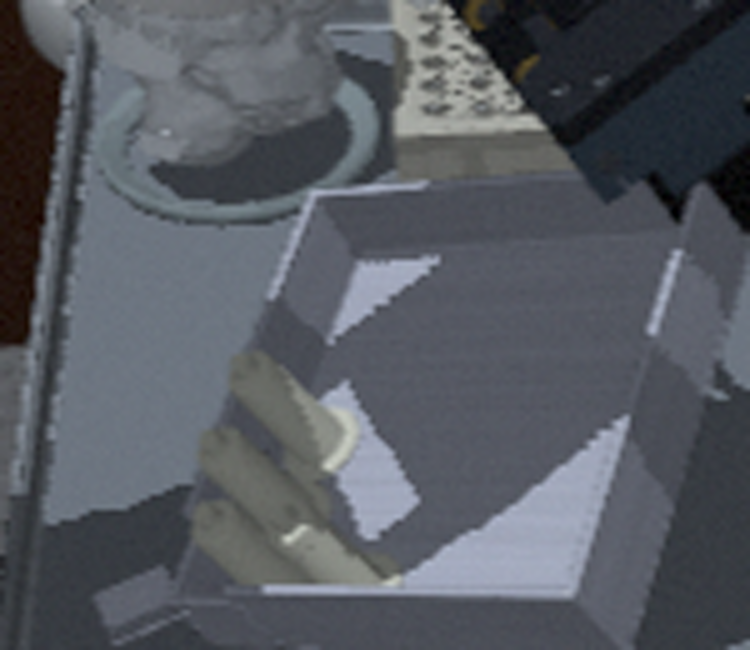

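View pics/side17.png

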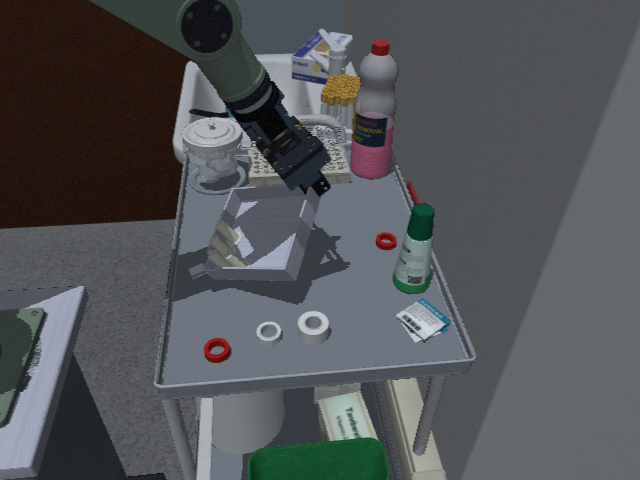

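View pics/top17c.png

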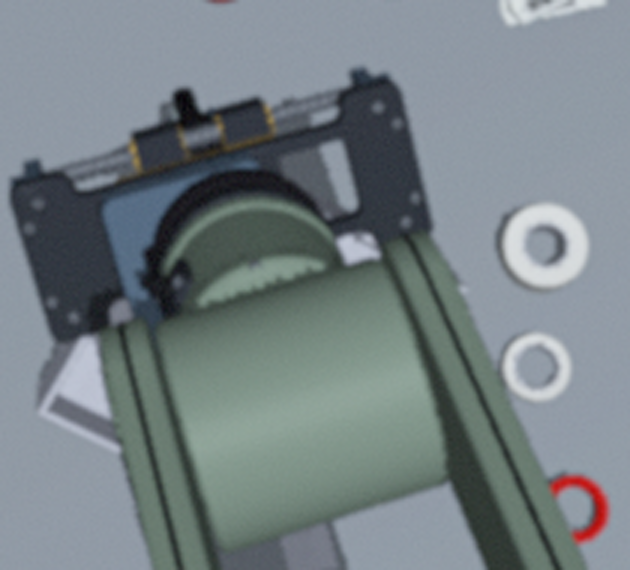

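```bash
python3 - <<'E'
from h import *
im=cv2.imread("pics/side17.png"); im=cv2.resize(im[150:280,170:320],None,fx=5,fy=5,interpolation=cv2.INTER_CUBIC); im=cv2.convertScaleAbs(im,alpha=1.6)
g=lambda x,y:(170+(x+.5)/5-.5,150+(y+.5)/5-.5)
pts=[(0,117,40),(0,-117,40)]
obs=np.array([g(313,193),g(577,593)])
def f(v): return (proj("side",tilted(v[0],P0+v[2]*np.array([np.cos(.349),np.sin(.349),0]),v[1],pts))-obs).ravel()
r=least_squares(f,[.5,0,0]); print(r.x,r.fun)
th,dz,dx=r.x; P=P0+dx*np.array([np.cos(.349),np.sin(.349),0])
a=np.linspace(0,2*np.pi,40)
S=.70711
for (u,v),c in zip([(15.5,15.5),(46.5,15.5),(15.5,46.5),(77.5,15.5),(46.5,46.5)],[(0,0,255),(0,255,0),(255,0,0),(255,255,0),(255,0,255)]):
  # u along left wall (towards +y corner), v along right wall
  cx=-113+(u+v)*S; cy=(u-v)*S
  for zz,R_ in((6,15.5),(60,6)):
    q=tilted(th,P,dz,[(cx+R_*np.cos(t),cy+R_*np.sin(t),zz) for t in a])
    p=((proj("side",q)-[170,150]+.5)*5).astype(int); cv2.polylines(im,[p.reshape(-1,1,2)],True,c,1)
cv2.imwrite("pics/chk2.png",im)
E
```

```text
[ 0.5283 -1.6558  1.4033] [ 0.3961 -0.2673 -0.3314  0.2254]
```

View pics/chk2.png

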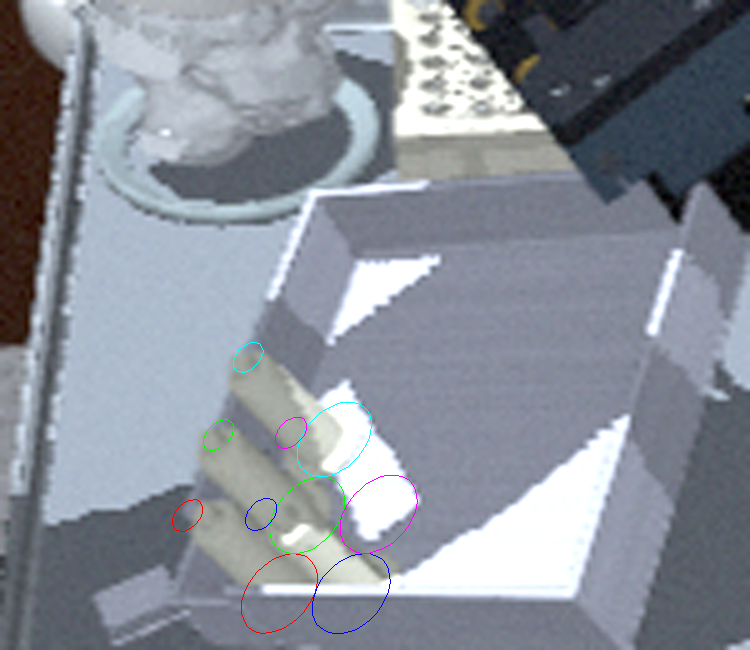

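carry_out --motion '[[[0, 0, 0], [0, 0, 0], 1], [[0, 0, 0], [0, 0, 0], 1], [[0, 0, 0], [0, 0, 0], 1], [[0, 0, 0], [0, 0, 0], 1], [[0, 0, 0], [0, 0, 0], 1], [[0, 0, 0], [0, 0, 0], 1]]'

```text
clock: 29.3
eef_pos: [550.8, 216.7, 133.9]
tool_rot: [-0.043, 0.953, 0.168, 0.247]
contact_force: [0.4, -0.4, -3.1]
opening: 0.128
```

```bash
python3 - <<'E'
from h import *
to([590.3,231.4,21])
snap("18",{"side":(195,195,275,270,8)})
a=cv2.imread("pics/side17.png").astype(int);b=cv2.imread("pics/side18.png").astype(int)
d=np.abs(a-b).max(2); print(d[195:275,190:320].max(),(d>40).sum())
im=cv2.imread("pics/side18c.png"); cv2.imwrite("pics/s18.png",cv2.convertScaleAbs(im,alpha=1.6))
E
```

```text
t 29.3 pos [550.7641 216.6945 133.8968] yaw 0.348824755811029 z [ 0.4564  0.1659 -0.8742] F [ 0.4434 -0.4049 -3.1266] op 0.12803798045394316 q [ 0.3583  0.1724  2.0541 -0.0118  0.408   1.5898]
shift tool m [-0.018  -0.0003  0.1192] world [  39.5359   14.7055 -112.8968]
65 13
```

View pics/s18.png

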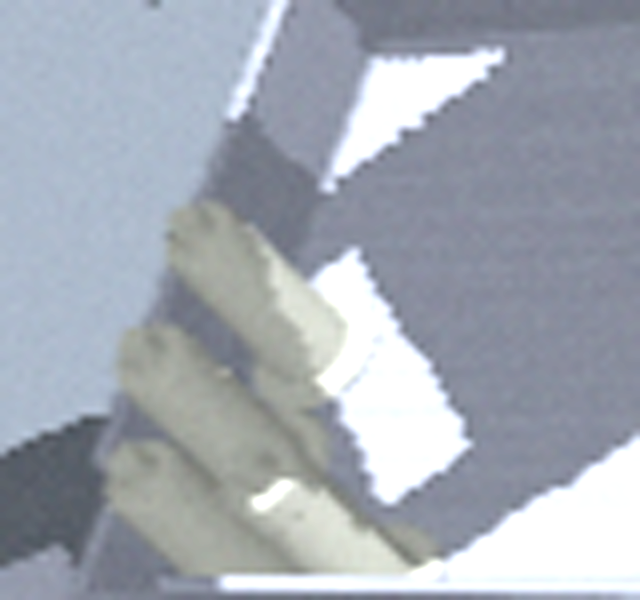

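```bash
python3 - <<'E'
from h import *
print(ctrl.finish_job()); s=ctrl.sense(); print(s["clock"],s["eef_pos"],s["opening"],s["contact_force"])
E
```

```text
the job is handed in; nothing more can be done
None
the job is handed in; nothing more can be done
```

I moved the small white roll out of the tray and laid it flat beside the larger roll. I then tilted the tray by its grip until all four needle holders slid to the lip corner, and handed the job in at about 29 s. The arm was still holding the tray, tilted and still.

**Last checks**
- **Small roll:** it lies flat about 70 mm centre to centre from the larger roll, roughly 25 mm apart. The larger roll, bottle, red rings and everything else looked unmoved.
- **Tray:** the tool was tilted 0.51 rad; a rough fit of the tray in the picture gave 0.53 rad. The lip corner was on the trolley to within about 2 mm. The gripper opening read about 12 mm, which matches the plate's thickness, and the wrist force was 3–4 N.
- **Holders:** all four are inside the tray, standing on their flanges, and none spilled. Two pictures 0.85 s apart showed no visible movement.

**What disagreed**
- **Finger length:** the fingertips end about 26 mm short of the reported TCP. My first attempt to grip the roll closed above it without touching anything. I measured the offset in the pictures and lowered the arm to suit.
- **Sliding angle:** the holders began sliding at about 0.3 rad, not 0.2.
- **How tightly they gathered:** they line both walls next to the lip rather than forming a tight cluster. The farthest, on the left wall, is about 75–80 mm along it from the corner, and the one nearest the corner looks about 10 mm off being fully in.

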